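# Fish the spatula out of the hotplate's crumb gutter and shut the gutter gate

## Robot

A 6-joint arm with a two-finger parallel gripper is mounted at the origin on the work surface. World frame = base frame: x ahead of the robot, y to its left, z up, the work surface at z = 0. Lengths are in mm, angles in rad, forces in N, time in s.
With the tool pointing down it reaches from about 350 to 875 mm from the base axis. Payload 4.2 kg.
Tool frame: the origin (TCP) lies midway between the tips of the shut fingers; the grasp point (between the pads) lies 19 mm behind it (manip.tcp_to_grasp is the distance from the TCP to the grasp point, in mm); z points along the fingers, y is the line along which they close (so a half turn about z gives the same grasp; the last joint's range is limited). The gripper opens to 85 mm and grips with 20 to 120 N. Pads are 22 mm wide; open, the fingers measure 114 mm over their backs; the gripper's body (76 mm by 85 mm) begins 54 mm behind the grasp point. The pads swing forward as they close: fully open they stand 13 mm farther back than shut.
Start: joints at [-0.929, 0.385, 0.008, 0, -1.194, -0.259], TCP at [233.463, -579.736, 231.312] pointing down, gripper open.
Joint ranges: [-3.14, 3.14], [-1.21, 2.06], [-1.07, 1.41], [-3.16, 2.05], [-2.99, -0.16], [-3.1, 3.1]. Speed limits (rad/s): [2.79, 2.79, 3.14, 3.14, 3.14, 3.14].

## Interface

Orientations are given as a unit quaternion [x, y, z, w].
In Python, from bench import manip, fingers, vision, nets gives the robot as it stands. Calls block until the motion is done:
- manip.move_ptp(position, orientation): joint-space move of the TCP to a pose.
- manip.servo_line(position, feed=150, orientation=None, force_limit=None): straight line of the TCP; orientation=None keeps the orientation; feed is the mean speed in mm/s. With force_limit (N) it stops when the force on the tool has changed by that much, and returns True; else False.
- manip.goto_joints(angles): joint-space move.
- fingers.let_go() and fingers.close(f_grip=None): open the fingers fully, or close them until they stop; f_grip is the grip in N (None keeps the last).
- manip.sleep(seconds).
- manip.inverse_kinematics(position, orientation): joint angles nearest the present ones, or None.
- vision.capture(name): name is "scene" or "top"; returns the picture (480x640x3 uint8, red, green, blue); there is no depth.
- vision.get_calibration(name): a dict with "intrinsics" (3x3 intrinsics, pixels), "dist" ([k1, k2, p1, p2, k3] as OpenCV has them; the pictures are not rectified), "rvec" (rotation vector, rad) and "tvec" (3), from world to camera coordinates, as OpenCV has them. Camera axes: x right, y down, z forward; pixel columns grow to the right and rows downward; lengths in mm; the calibration is good to about 2 mm. A picture is of the moment at which its call begins. get_calibration takes no time and is no camera call.
A pose or a line that the arm cannot do raises manip.MotionError and nothing moves.
- manip.job_done(): hands the job in; it is judged then, once.
Trained networks look in the newest picture that a camera, given by its name, has taken for a name from the list of things; names that differ only in an ending like _2 or _b are one class to them, and where a whole thing is asked for, a point or a joint stands for the part that bears it (a point fixed in the world has none). Each returns a list of dicts, best first, with "score" (0 to 1); they miss things now and then, are a little off and sometimes report something else, mostly with a low value. They report only what shows in the picture. A call takes as long as a camera call. They do not tell look-alikes from the thing itself.
- nets.spot_in(target, camera): "centre" ([column, row] in pixels, amid what is visible of it).
- nets.silhouettes(target, camera): "pixels" (480x640 bool, what is visible of it) and "centre" ([column, row] in pixels, amid what is visible of it).
Readings, each from a call of its own:
- manip.get_time_s(): time.
- manip.get_joint_pos(): joint angles.
- manip.get_qvel(): joint speeds.
- manip.get_effort(): joint torques, N m.
- manip.get_ee_pos(): TCP position.
- manip.get_eef_rot(): TCP orientation.
- manip.get_ft_force(): force on the tool from outside, world axes, zero at the start.
- manip.get_ft_torque(): the same for the moment, N m.
- manip.get_opening(): finger opening in mm.
- manip.get_gripper_force(): force on a finger pad.
Only numpy, scipy, OpenCV 4.12 (cv2) and the standard library are available. Lean on these libraries where they do the work, as an engineer would, in place of code of your own. Each camera call takes 0.05 s, during which the arm holds its last target. There are 200 camera calls.

## Task

The wooden spatula has slipped down into the narrow crumb gutter beside the hotplate: take the hooked rod from its rest, reach down behind the spatula with the hook and drag it out through the gutter's open end, never touching it with the gripper, until all of it lies flat on the landing plate, clear of the gate. Then push the yellow gate fully shut until the red spring catch drops behind its tooth. Leave the rod back in both cradles of its rest, hook hanging down and pointing the way it did, and do not shove the brown bowl, the blue cup or the white plate.

Things in the scene. Friction and masses are not known exactly. Their poses are not given: they have to be found in the camera images.
- hotplate: Fixed red tabletop hotplate with a crumb gutter along its robot-facing side. Origin on the table under the middle of the gutter's mouth, z up. Gutter: from the mouth (y = 0) along -y to an end wall at y = -275 mm; 36 mm wide (x -18 to 18), open above; floor 12 mm, tops of its 4 mm walls 77 mm above the table. Red body with dark plate: x 22 to 247, y -285 to 0, up to 94 mm high.
- spatula_mid (a point): Wooden spatula, loose, 150 mm long, only 8 mm thick, about 45 g, lying flat and lengthwise on the gutter floor. This point is its centre, half-way up; its y axis runs from the blade end to the handle end, at first about along the hotplate's +y (to the mouth); z up. Blade 28 mm wide, 70 mm long; handle 18 mm wide.
- spatula_tail (a point): Middle of the spatula's square blade end, 75 mm from its centre, the end farther from the gutter's mouth: the hook goes down behind this end (50 to 100 mm are free between it and the end wall). The end is only 8 mm high, so the hook has to run along the gutter's floor or a few mm above it, or it rides over.
- spatula_nose (a point): Middle of the spatula's handle end, 75 mm from its centre, nearer the mouth.
- rod_grip (a point): Hooked rod, loose, 160 g. This point: centre of its wooden handle, 100 mm long (x), 20 wide (y), 24 high (z), about where it balances. An 8 mm steel rod runs through it along x, from 115 mm behind (a 22 mm square end piece there) to 150 mm ahead, where it is bent straight down (-z) and ends 130 mm below the rod's axis. At first it lies in the rest, hook hanging, its x along the rest's x.
- rod_tip (a point): Underside of the hook's rounded lower end (8 mm thick), 150 mm ahead of and 130 mm below rod_grip in the rod's frame.
- rest_mid (a point): Fixed rod rest: black foot 230 x 70 mm, two steel V cradles (10 mm thick, 45 degree flanks, 42 mm wide on top) 85 mm behind and 95 mm ahead (+x) of this point. This point: where the handle's centre lies when the rod rests (to about 5 mm along x), 155 mm above the table; x along the rod towards its hook (roughly the world's -y), z up.
- gate (a joint): How far the yellow gate is open, m: 0 shut (firm stop), 0.06 at most. It shuts by sliding in the hotplate's +x across the gutter's mouth (plate at hotplate y 5 to 10 mm, up to 76 mm high). Friction about 2.5 N; over the last 20 mm a tooth on its top lifts the catch, which takes up to about 8 N more; at about 3 mm the catch drops behind the tooth.
- gate_push (a point): Point on the gate's push flange, an upright yellow plate 85 mm long (hotplate's y from 5 to 90 mm), 14 to 82 mm above the table, 6 mm thick. The point is on the face to push (it looks to the hotplate's -x), 60 mm above the table. Gate shut: at x = -38, y = 62 mm in the hotplate's frame; farther to -x by as much as the gate is open. Pushed nearer the mouth, a wide hand can foul the catch.
- catch (a joint): Lift of the red spring catch over the near corner of the gutter's mouth (hotplate x -43 to -22, y -14 to 14 mm, up to 106 mm above the table), m: 0 is down, about 0.004 while the gate's tooth passes under it. With the gate shut and the catch at 0 the gate is locked.
- mortar: Brown earthenware mixing bowl, 210 mm across, 100 mm high; bystander, origin under its centre
- cup: Blue cup, 76 mm across, 75 mm high; bystander, origin under its centre
- dish: White plate, 160 mm across, 20 mm high; bystander, origin under its centre
- spatula: The spatula as a whole (its origin lies under its centre, on its underside).
- rod: The hooked rod as a whole (its origin is rod_grip).
- landing (a point): Centre of the landing plate's top, 12 mm above the table, axes as the hotplate's. The aluminium plate carries the gutter's floor on, level and without a lip, past the mouth: in the hotplate's frame x from -38 to 62 mm, y from 0 to 220 mm; this point is at x = 12, y = 110.
Things that resemble listed ones, but are neither listed nor needed, are in the scene too. What is meant by the spatula is not pink, and is the larger of those in its own colour.

How it is judged (in metres and radians):
On the way, in this order (a step that is already met when the one before it is completed fails the run):
1. the hook presses against the spatula while it is still deep in the gutter (contact force between rod and spatula above 0.05 N and y of spatula_tail in the frame of hotplate below -0.08 m).
2. the whole spatula lies flat on the landing plate, clear of the gate (y of spatula_tail in the frame of hotplate between 0.011 and 0.225 m and y of spatula_nose in the frame of hotplate between 0.011 and 0.225 m and x of spatula_mid in the frame of hotplate between -0.06 and 0.08 m and z of spatula_mid in the frame of hotplate below 0.03 m and angle between spatula_mid's own z axis and vertical below 0.2 rad), for 0.2 s.
3. the gate is fully shut and the catch has dropped behind its tooth (value of joint gate below 0.004 m and value of joint catch below 0.002 m), for 0.2 s.
At the end, for the whole second after the job is handed in: Spatula flat and still on the landing plate, both ends 11 to 225 mm past the gutter's mouth; gate within 4 mm of home, catch lifted under 2 mm; rod still in both cradles, handle centre within 25 mm of rest_mid, within 0.12 rad of the rest's line, hook down and pointing as at first (all of step 2 and all of step 3 and distance between rod_grip and rest_mid below 0.025 m and angle between the x axis of rod_grip and the x axis of rest_mid, either way round below 0.12 rad and x of rod_tip in the frame of rest_mid above 0.1 m and z of rod_tip in the frame of rest_mid below -0.11 m and linear speed of each of spatula, rod below 0.02 m/s); the robot touches nothing.
It fails at once if the gripper touches the spatula (contact force between the fingers and spatula above 0.5 N).
It fails at once if the bowl, cup or plate is shoved or knocked (moved more than 30 mm) (distance of any of mortar, cup, dish from where it was at the start of the episode above 0.03 m).
It also fails if it takes over 72 s, if anything falls off the work surface, if the arm or the gripper's body presses on something with over 40 N, if the wrist force passes 120 N, or if a joint passes its speed limit or range.

## Working session

There is one attempt and no reset: what is moved stays moved. The work goes in short steps, each a Python script; the robot and the scene stay as the last script left them, time stands still between calls to the robot, and variables do not carry over. Pictures are saved under pics/ and viewed, at most 10 in all, crops included, and the job is handed in when it is done.

```bash
ls; mkdir -p pics; cat > h.py <<'E'
import numpy as np, cv2
from bench import manip, fingers, vision, nets
def cal(n):
    c=vision.get_calibration(n); return [np.array(c[k],float) for k in("intrinsics","dist","rvec","tvec")]
def proj(n,P):
    K,d,r,t=cal(n); return cv2.projectPoints(np.array(P,float).reshape(-1,1,3),r,t,K,d)[0].reshape(-1,2)
def ray(n,px):
    K,d,r,t=cal(n); R=cv2.Rodrigues(r)[0]
    u=cv2.undistortPoints(np.array(px,float).reshape(-1,1,2),K,d).reshape(-1,2)
    D=np.c_[u,np.ones(len(u))]@R; return (-R.T@t.ravel()),D
def atz(n,px,z):
    o,D=ray(n,px); return o+D*((z-o[2])/D[:,2])[:,None]
def save(n,f,box=None,s=1):
    im=vision.capture(n)
    if box: im=im[box[1]:box[3],box[0]:box[2]]
    im=cv2.resize(im,None,fx=s,fy=s,interpolation=cv2.INTER_CUBIC)
    cv2.imwrite('pics/'+f,im[:,:,::-1])
E
python3 - <<'E'
from h import *
for n in("scene","top"):
    save(n,n+'0.png'); o,_=ray(n,[[320,240]]); print(n,o.round())
    for t in("hotplate","spatula","rod","rest_mid","gate","gate_push","catch","mortar","cup","dish","rod_tip","landing"):
        try: print(n,t,[(np.round(r["centre"]).tolist(),round(r["score"],2)) for r in nets.spot_in(t,n)][:4])
        except Exception as e: print(t,e)
print(manip.get_time_s())
E
```

```text
pics
scene [1281.  706. 1108.]
scene hotplate [([254.0, 288.0], 0.62)]
scene spatula [([320.0, 245.0], 0.58), ([372.0, 263.0], 0.51)]
scene rod []
scene rest_mid [([278.0, 215.0], 0.68), ([277.0, 180.0], 0.54)]
scene gate [([326.0, 267.0], 0.68)]
scene gate_push [([324.0, 271.0], 0.59)]
scene catch []
scene mortar [([433.0, 353.0], 0.69), ([215.0, 210.0], 0.52)]
scene cup [([441.0, 309.0], 0.79), ([281.0, 184.0], 0.63)]
scene dish [([216.0, 211.0], 0.62)]
scene rod_tip [([279.0, 184.0], 0.93)]
scene landing [([255.0, 285.0], 0.59)]
top [ 371.   19. 1379.]
top hotplate [([355.0, 190.0], 0.97), ([128.0, 230.0], 0.59)]
top spatula [([276.0, 321.0], 0.81), ([365.0, 221.0], 0.8), ([347.0, 304.0], 0.73)]
top rod [([440.0, 299.0], 0.57)]
top rest_mid [([432.0, 298.0], 0.62), ([363.0, 223.0], 0.3)]
top gate [([306.0, 260.0], 0.72)]
top gate_push [([308.0, 256.0], 0.7), ([441.0, 303.0], 0.44)]
top catch []
top mortar [([128.0, 231.0], 0.74)]
top cup [([162.0, 285.0], 0.71)]
top dish [([507.0, 248.0], 0.83), ([443.0, 301.0], 0.29)]
top rod_tip [([445.0, 302.0], 0.91)]
top landing [([351.0, 189.0], 0.83)]
1.3
```

View pics/scene0.png

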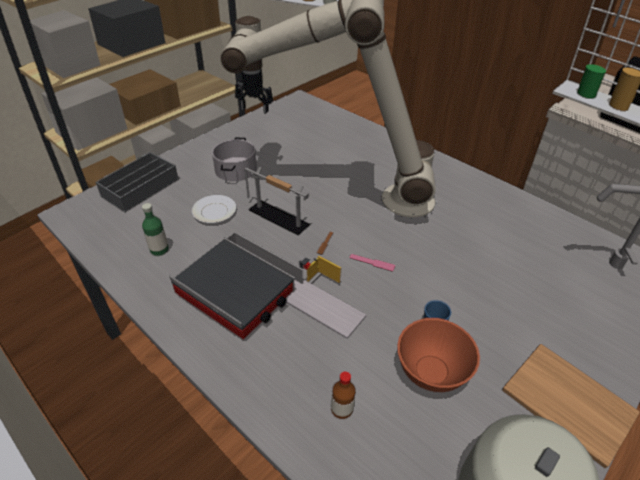

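```bash
python3 - <<'E'
from h import *
save("top","topc.png",(200,100,520,340),2.5)
E
```

```text
(no output)
```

View pics/topc.png

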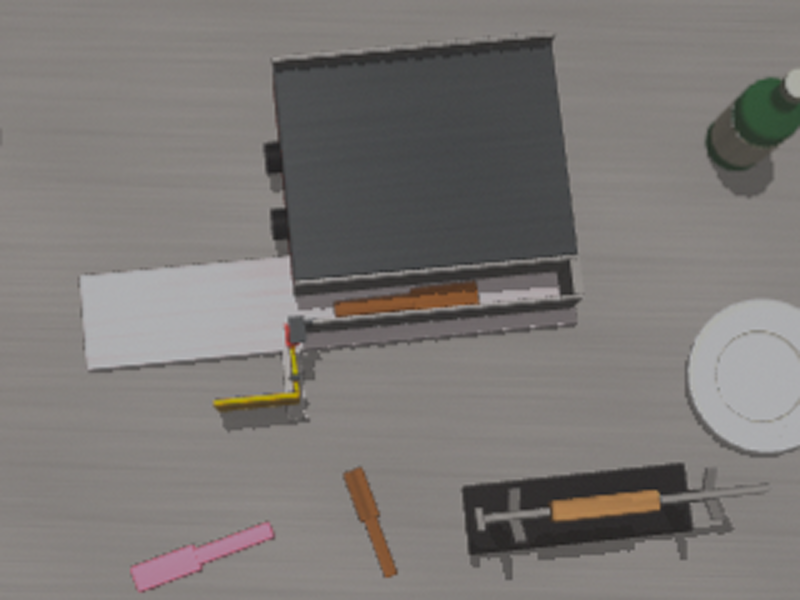

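Scene: the wanted spatula is the brown one in the gutter (top px ~363,221). Its look-alikes are the pink one (~281,322) and the small brown one (~348,309). The gate is open at ~(308,257), the rod is in its rest at ~(442,302) with the hook at ~(507,295), and the dish is at ~(505,250). Next I fit the poses.

```bash
python3 - <<'E'
from h import *
from scipy.optimize import least_squares
c2f=lambda p:np.array(p,float)/2.5+[200,100]
px=c2f([(80,276),(88,370),(577,262),(553,38),(273,60),(580,299)])
L=np.array([(62,220,12),(-38,220,12),(22,-285,94),(247,-285,94),(247,0,94),(-22,-279,77)],float)
def T(p,L):
    c,s=np.cos(p[2]),np.sin(p[2]); return np.c_[p[0]+c*L[:,0]-s*L[:,1],p[1]+s*L[:,0]+c*L[:,1],L[:,2]]
g=atz("top",px[:1],12)[0]
r=least_squares(lambda p:(proj("top",T(p,L))-px).ravel(),[g[0],g[1]-220,0.0],loss='soft_l1')
print("hot",r.x.round(3)); print((proj("top",T(r.x,L))-px).round(1).tolist())
sp=c2f([(334,309),(479,293)]);W=atz("top",sp,20)
c,s=np.cos(r.x[2]),np.sin(r.x[2])
inv=lambda W:np.c_[(W[:,:2]-r.x[:2])@np.array([[c,-s],[s,c]]),W[:,2]]
print("spat hot",inv(W).round(1))
hd=atz("top",c2f([(552,511),(660,501)]),167);print("handle",hd.round(1),hd.mean(0))
print("endpiece,hookcorner",atz("top",c2f([(481,519),(768,488)]),157).round(1))
print("foot",atz("top",c2f([(463,487),(685,464),(692,530),(470,553)]),10).round(1).tolist())
fl=atz("top",c2f([(215,404),(297,398)]),82);print("flange hot",inv(fl).round(1))
fm=atz("top",c2f([(740,375)]),20);print('dish',fm)
for t,z in(("mortar",100),("cup",75)):print(t,atz("top",[nets.spot_in(t,"top")[0]["centre"]],z).round())
K=cal("top")[0];print(K[0,0])
print(manip.get_eef_rot(),manip.tcp_to_grasp)
E
```

```text
hot [6.00171e+02 1.64220e+01 1.10000e-01]
[[-0.7, 0.2], [-1.2, 0.7], [2.4, -2.5], [1.6, -0.7], [0.1, -0.2], [-0.7, 1.8]]
spat hot [[   3.3  -40.8   20. ]
 [   6.9 -191.4   20. ]]
handle [[ 401.8 -219.3  167. ]
 [ 412.8 -317.2  167. ]] [ 407.34617468 -268.23854476  167.        ]
endpiece,hookcorner [[ 393.5 -156.5  157. ]
 [ 427.  -419.4  157. ]]
foot [[428.4, -159.1, 10.0], [456.6, -386.9, 10.0], [389.5, -393.2, 10.0], [361.7, -166.6, 10.0]]
flange hot [[-90.5  86.3  82. ]
 [-91.6   6.3  82. ]]
dish [[ 548.58242966 -441.98144961   20.        ]]
mortar [[567. 481. 100.]]
cup [[433. 389.  75.]]
535.6982864721832
[-1.90230030e-01  9.81739546e-01 -1.30987508e-05 -1.52726055e-05] 18.700000000000003
```

The fit mostly agrees with the given sizes: spatula 150 mm, handle about 98 mm. It still puts the spatula's tail about 3 mm too far to the side, so I'll take one closer crop of the gutter and the chosen spatula.

```bash
python3 - <<'E'
from h import *
save("top","gut.png",(300,190,440,250),5.7)
E
```

```text
(no output)
```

View pics/gut.png

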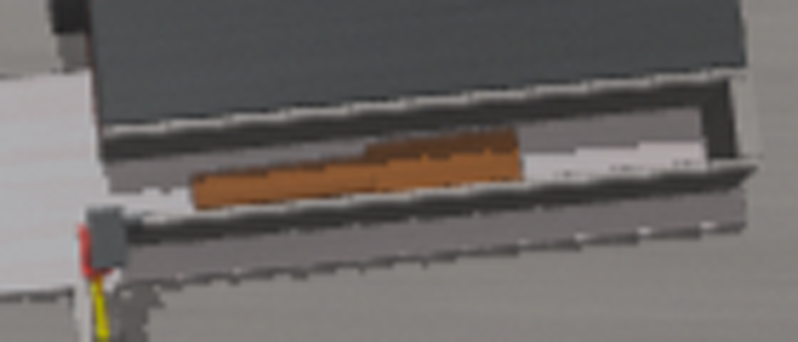

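The chosen spatula is the brown one in the gutter: handle end at crop (192,190), blade end at (520,155). The near wall hides part of its near side. Gutter corners are visible at (105,132), (745,74), (755,165), (705,108) and (105,163), so I refit with those.

```bash
python3 - <<'E'
from h import *
from scipy.optimize import least_squares
px=np.r_[np.array([(80,276),(88,370)])/2.5+[200,100], np.array([(105,131),(745,73),(755,165),(705,108),(105,163)])/5.7+[300,190]]
L=np.array([(62,220,12),(-38,220,12),(20,0,77),(20,-279,77),(-20,-279,77),(18,-275,12),(18,0,12)],float)
def T(p,L):
    c,s=np.cos(p[2]),np.sin(p[2]); return np.c_[p[0]+c*L[:,0]-s*L[:,1],p[1]+s*L[:,0]+c*L[:,1],L[:,2]]
r=least_squares(lambda p:(proj("top",T(p,L))-px).ravel(),[600,16,.11],loss='soft_l1')
print("hot",r.x.tolist()); print((proj("top",T(r.x,L))-px).round(1).tolist())
p=r.x;c,s=np.cos(p[2]),np.sin(p[2])
inv=lambda W:np.c_[(W[:,:2]-p[:2])@np.array([[c,-s],[s,c]]),W[:,2]]
W=atz("top",np.array([(192,177),(192,209),(518,130),(520,180)])/5.7+[300,190],20);print(inv(W).round(1))
fl=atz("top",np.array([(215,404),(297,398)])/2.5+[200,100],82);print("flange hot",inv(fl).round(1))
E
```

```text
hot [603.2003073504064, 13.492616473005796, 0.11643085007179534]
[[0.4, -0.4], [0.1, 0.1], [0.0, 0.3], [-0.3, 0.1], [-0.1, -0.3], [-0.1, 0.1], [-0.0, 0.2]]
[[   6.9  -38.5   20. ]
 [  -7.6  -37.    20. ]
 [  14.5 -187.6   20. ]
 [  -8.4 -185.9   20. ]]
flange hot [[-92.5  90.2  82. ]
 [-94.2  10.2  82. ]]
```

```bash
cat >> h.py <<'E'
HP=(603.2,13.5,0.1164); RY=0.122
def hot(x,y,z):
    c,s=np.cos(HP[2]),np.sin(HP[2]); return np.array([HP[0]+c*x-s*y,HP[1]+s*x+c*y,z])
def quat(a):  # tool down, closing axis at world yaw a
    f=(a+np.pi/2)/2; return [np.cos(f),np.sin(f),0,0]
E
python3 - <<'E'
from h import *
G=np.array([407.5,-268.2,136.])
for a in (RY,RY+np.pi,RY-np.pi):
    for P in(G+[0,0,110],hot(0,-71,250),hot(0,190,130)):
        j=manip.inverse_kinematics(P.tolist(),quat(a)); print(a,None if j is None else np.round(j,2))
E
```

```text
0.122 [-0.25  0.14 -0.29  0.   -1.14 -2.77]
0.122 [ 0.17  0.35  0.01  0.   -1.23  3.09]
0.122 [ 0.6   0.45 -0.15  0.   -0.96  2.67]
3.263592653589793 [-0.25  0.14 -0.29  0.   -1.14  0.37]
3.263592653589793 [ 0.17  0.35  0.01  0.   -1.23 -0.05]
3.263592653589793 [ 0.6   0.45 -0.15  0.   -0.96 -0.48]
-3.0195926535897932 [-0.25  0.14 -0.29  0.   -1.14  0.37]
-3.0195926535897932 [ 0.17  0.35  0.01  0.   -1.23 -0.05]
-3.0195926535897932 [ 0.6   0.45 -0.15  0.   -0.96 -0.48]
```

```bash
python3 - <<'E'
from h import *
G=np.array([407.5,-268.2,137.]); q=quat(RY+np.pi)
manip.move_ptp((G+[0,0,100]).tolist(),q)
manip.servo_line((G+[0,0,-1]).tolist(),feed=120,force_limit=15)
print(manip.get_ee_pos(),manip.get_time_s())
fingers.close(f_grip=70)
print(manip.get_opening(),manip.get_gripper_force(),manip.get_ft_force(),manip.get_ee_pos())
manip.servo_line((G+[0,0,115]).tolist(),feed=150)
manip.move_ptp(hot(0,-71,255).tolist(),quat(HP[2]+np.pi))
print(manip.get_opening(),manip.get_time_s(),manip.get_ee_pos())
im=vision.capture("top")[150:330,280:520]; im2=vision.capture("scene")[130:330,150:390]
cv2.imwrite("pics/a.png",np.vstack([cv2.resize(im,None,fx=1.6,fy=1.6),cv2.resize(im2,(384,300))])[:,:,::-1])
E
```

```text
[ 408.01268733 -268.58082146  136.62362719] 3.8333
18.808954045661228 69.94449377059937 [4.31859665 0.12194272 0.2989412 ] [ 409.24469413 -268.48070175  136.7061237 ]
19.364419404427014 6.5 [610.74250829 -57.92867106 254.91479601]
```

View pics/a.png

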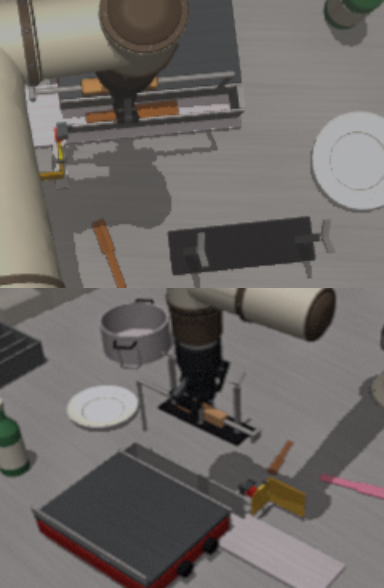

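The rod is held level with the hook hanging, and the fingers are over the gutter (top px ~430,198 is the rod's front end). I'll check that end against the prediction before going down.

```bash
python3 - <<'E'
from h import *
z=manip.get_ee_pos()[2]+18.3
print("corner pred",proj("top",[hot(0,-71-154,z+4),hot(0,-71,z),hot(0,-71-150,z-126)]).round(1))
save("top","b.png",(330,170,450,250),6)
E
```

```text
corner pred [[426.5 194.5]
 [353.6 201.6]
 [413.3 207.1]]
```

View pics/b.png

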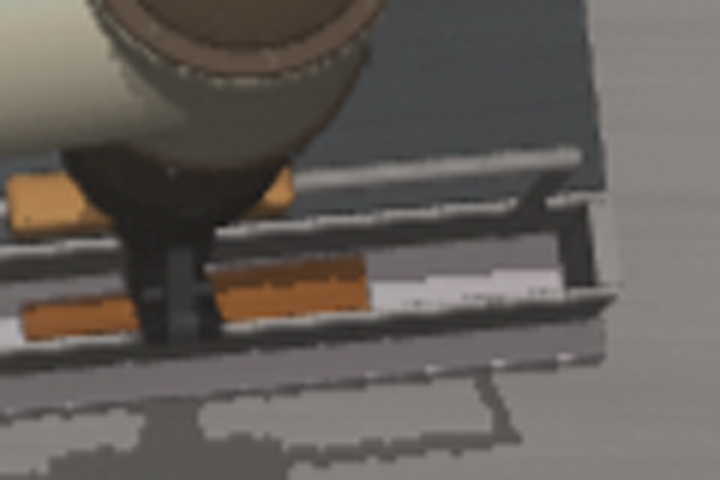

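The rod's corner is at px (426.7,195.8) against the predicted (426.5,194.5), which is about 2 mm off. I go down until the hook touches the floor, raise it slightly, then drag.

```bash
python3 - <<'E'
from h import *
X=1.5;Y=-69
print(manip.servo_line(hot(X,Y,150).tolist(),feed=120,force_limit=10))
print(manip.servo_line(hot(X,Y,119).tolist(),feed=25,force_limit=4), manip.get_ee_pos(),manip.get_ft_force())
z=manip.get_ee_pos()[2]+2
manip.servo_line(hot(X,Y,z).tolist(),feed=30)
manip.servo_line(hot(X,Y+50,z).tolist(),feed=80)   # tail expected pushed ~ -169+..
print(manip.get_ee_pos(),manip.get_ft_force(),manip.get_time_s())
save("top","c.png",(250,170,450,270),4)
E
```

```text
False
True [612.83725619 -54.78319154 121.80127187] [0.53598536 0.60247495 2.71967858]
[606.84029193  -4.98350016 123.78250923] [-0.34437897  0.78619024 -1.62534664] 9.75
```

View pics/c.png

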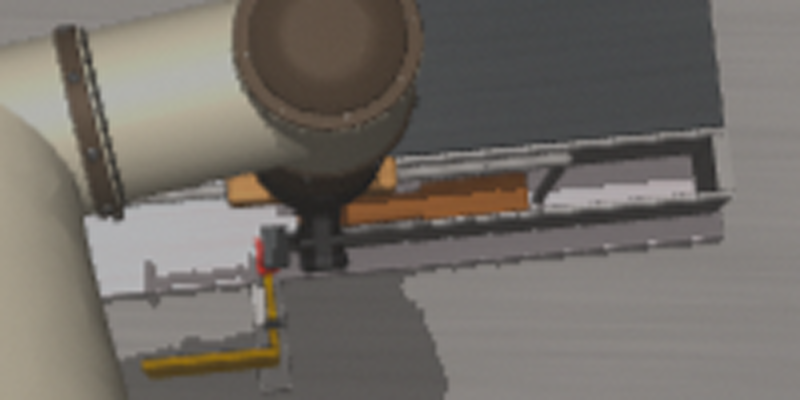

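The hook is behind the tail at crop (535,205), and the blade end has moved to (528,193). I keep dragging.

```bash
python3 - <<'E'
from h import *
X=1.5; z=123.8
manip.servo_line(hot(X,100,z).tolist(),feed=80,force_limit=12)
manip.servo_line(hot(X,178,z).tolist(),feed=60,force_limit=12)
print(manip.get_ee_pos(),hot(X,178,z),manip.get_ft_force(),manip.get_time_s())
# back off the hook a little, then lift
manip.servo_line(hot(X,172,z).tolist(),feed=40)
manip.servo_line(hot(X,172,258).tolist(),feed=120)
manip.move_ptp([409,-268.3,251],quat(RY+np.pi))
save("top","d.png",(200,170,360,290),5)
print(manip.get_time_s(),manip.get_opening())
E
```

```text
[584.07862366 190.21965586 123.84202429] [584.01740533 190.46970945 123.8       ] [-0.15699595 -0.33183163 -2.28550849] 12.8833
16.2667 18.908272594944425
```

View pics/d.png

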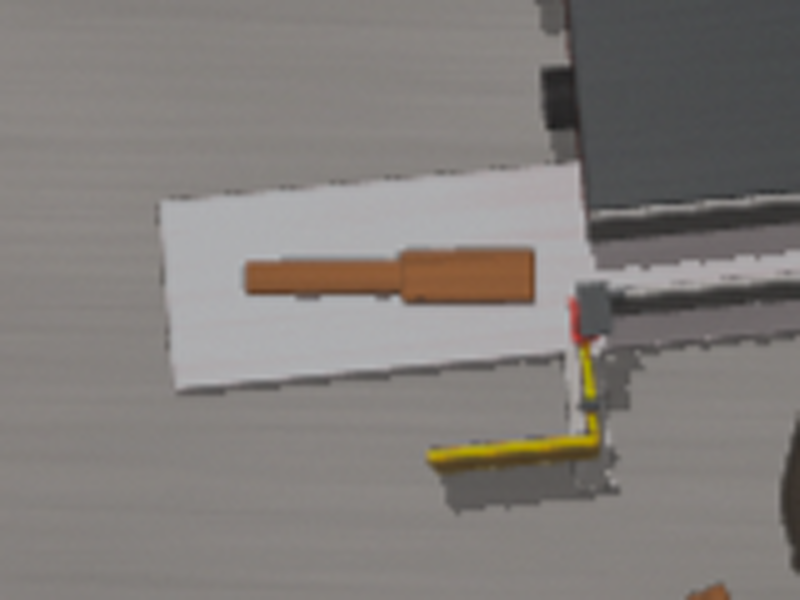

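The spatula lies flat on the landing plate, tail at crop (533,275), about 28 mm clear of the gate, nose at (246,277). Now I return the rod.

```bash
python3 - <<'E'
from h import *
manip.servo_line([409,-268.3,160],feed=120,force_limit=10)
print(manip.servo_line([409,-268.3,135.5],feed=30,force_limit=5),manip.get_ee_pos(),manip.get_ft_force())
fingers.let_go(); manip.sleep(0.2)
print(manip.get_ft_force())
manip.servo_line([409,-268.3,250],feed=120)
manip.move_ptp(hot(-150,62,160).tolist(),quat(HP[2]+np.pi))
fingers.close(f_grip=20)
print(manip.get_opening(),manip.get_time_s())
im=vision.capture("top")[240:330,370:530]; im2=vision.capture("scene")[150:250,220:330]
cv2.imwrite("pics/e.png",np.vstack([cv2.resize(im,(480,270)),cv2.resize(im2,(480,320))])[:,:,::-1])
E
```

```text
True [ 409.51345108 -268.40675207  136.47619954] [ 0.57737134 -0.6168915   3.27274648]
[ 0.13275883  0.66524855 -0.17368048]
-0.12857490542323724 21.9417
```

View pics/e.png

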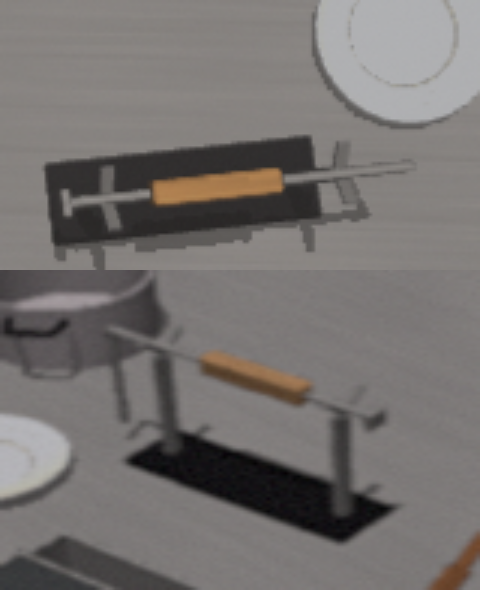

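The rod is seated in both cradles with the hook hanging and pointing as before. Now I push the gate.

```bash
python3 - <<'E'
from h import *
c,s=np.cos(HP[2]),np.sin(HP[2])
fx=lambda:(lambda e:round((e[0]-HP[0])*c+(e[1]-HP[1])*s,1))(np.array(manip.get_ee_pos()))
manip.servo_line(hot(-150,62,52).tolist(),feed=120)
print(manip.servo_line(hot(-75,62,52).tolist(),feed=80,force_limit=25),fx(),manip.get_ft_force())
print(manip.servo_line(hot(-30,62,52).tolist(),feed=30,force_limit=25),fx(),manip.get_ft_force())
manip.servo_line(hot(-120,62,52).tolist(),feed=120)
manip.servo_line(hot(-120,62,160).tolist(),feed=150)
manip.move_ptp([380,-150,300],quat(HP[2]+np.pi))
print(manip.get_time_s())
im=vision.capture("top")[170:290,200:360]; im2=vision.capture("scene")[230:320,250:380]
cv2.imwrite("pics/f.png",np.vstack([cv2.resize(im,(400,300)),cv2.resize(im2,(400,277))])[:,:,::-1])
E
```

```text
False -74.8 [-0.79178022 -0.5447664  -0.36860226]
True -50.6 [-0.40641951 -0.67076111  0.65085987]
27.8417
```

View pics/f.png

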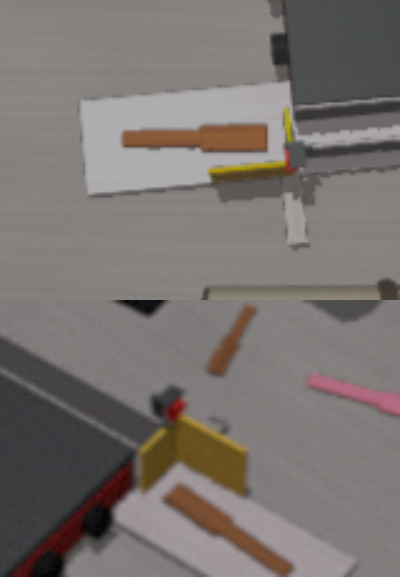

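The spatula is untouched and the gate is across the mouth, with its flange at crop (210..290,168). The force read zero after the stop, so I'll measure the gate and push again to confirm.

```bash
python3 - <<'E'
from h import *
c,s=np.cos(HP[2]),np.sin(HP[2])
inv=lambda W:np.c_[(W[:,:2]-HP[:2])@np.array([[c,-s],[s,c]]),W[:,2]]
print(inv(atz("top",np.array([(211,172),(288,164)])/2.5+[200,170],82)).round(1))
fx=lambda:inv(np.array([manip.get_ee_pos()]))[0,0].round(1)
manip.move_ptp(hot(-120,62,160).tolist(),quat(HP[2]+np.pi))
manip.servo_line(hot(-120,62,52).tolist(),feed=120)
for x in(-58,-54,-52,-50,-48,-46):
    b=manip.servo_line(hot(x,62,52).tolist(),feed=25,force_limit=32); print(x,b,fx(),np.round(manip.get_ft_force(),1))
    if b: break
manip.sleep(.3);print(fx(),np.round(manip.get_ft_force(),1))
manip.servo_line(hot(-120,62,52).tolist(),feed=100)
manip.servo_line(hot(-120,62,160).tolist(),feed=150)
manip.move_ptp([380,-150,300],quat(HP[2]+np.pi))
save("scene","g.png",(290,240,360,300),8)
save("top","g2.png",(200,170,360,290),5)
g=cv2.imread("pics/g2.png")
print(manip.get_time_s())
E
```

```text
[[-36.4  89.1  82. ]
 [-35.6  13.4  82. ]]
-58 False -58.1 [ 0.2 -0.5  0.6]
-54 False -53.8 [ 0.1 -0.4  0.5]
-52 False -51.9 [ 0.   1.1 -0.3]
-50 False -50.0 [-0.8 -0.7  0.1]
-48 False -49.9 [-5.8  0.3  2. ]
-46 False -49.9 [-9.5  1.2  6. ]
-49.9 [-9.4  1.6  4.7]
37.1917
```

View pics/g.png

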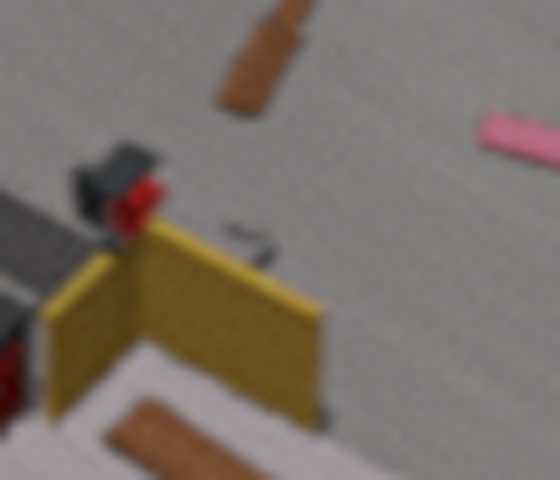

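The finger stalled at the same x (-49.9), which looks like the firm stop. I'll do one firmer press to rule out the catch's resistance, then hand in.

```bash
python3 - <<'E'
from h import *
c,s=np.cos(HP[2]),np.sin(HP[2])
inv=lambda W:np.c_[(W[:,:2]-HP[:2])@np.array([[c,-s],[s,c]]),W[:,2]]
fx=lambda:inv(np.array([manip.get_ee_pos()]))[0,0].round(2)
manip.move_ptp(hot(-120,62,160).tolist(),quat(HP[2]+np.pi))
manip.servo_line(hot(-120,62,52).tolist(),feed=120)
for x in(-52,-46,-42,-38,-35):
    b=manip.servo_line(hot(x,62,52).tolist(),feed=25,force_limit=28); f=manip.get_ft_force();print(x,b,fx(),np.round(f,1))
    if b or np.hypot(f[0],f[1])>22: break
manip.servo_line(hot(-120,62,52).tolist(),feed=100)
manip.servo_line(hot(-120,62,160).tolist(),feed=150)
manip.move_ptp([380,-150,300],quat(HP[2]+np.pi))
manip.sleep(.3); im=vision.capture("top")
r=nets.spot_in("spatula","top"); print([np.round(k["centre"]).tolist() for k in r],manip.get_time_s())
cv2.imwrite("pics/z.png",im[:,:,::-1])
old=cv2.imread("pics/g2.png");new=cv2.resize(im[170:290,200:360,::-1],None,fx=5,fy=5,interpolation=cv2.INTER_CUBIC)
print("diff",np.abs(old.astype(int)-new).max(2)[:400].mean())
E
```

```text
-52 False -52.06 [-0.6 -0.3  0.1]
-46 False -49.91 [-8.7  0.9  3.9]
-42 False -49.9 [-17.2   2.2  11.3]
-38 False -49.86 [-25.6   4.1  17.6]
[[284.0, 228.0], [260.0, 324.0], [297.0, 238.0]] 46.45
diff 1.027325
```

The gate is hard against its firm stop, with no movement at 26 N, so I hand in.

```bash
python3 -c "
from h import *
print(manip.job_done())"
```

```text
the job is handed in; nothing more can be done
None
```

The job is handed in at about 46 s of the 72 s: the spatula lies flat on the landing plate clear of the gate, the gate is against its firm stop (the catch looked down in the picture but I had no direct reading of it), and the rod is back in both cradles with the hook hanging as before; the verdict was not shown to me.

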